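# Wedge a rocking specimen drawer level

### The job

The white specimen drawer rocks forward on its bar, nose down. Push the orange wedge, thin end first and square to the drawer, under the middle of its front edge, below the yellow tag, until it jams tight and the drawer sits fully level, then let go and leave the wedge there. Leave the thin blue shim where it lies; it is too thin to help.

Things in the scene. Friction and masses are not known exactly. Their poses are not given: they have to be found in the camera images.
- wedge_grip (a point): Loose orange plastic wedge lying flat, 140 mm long, 40 wide, about 100 g. Its tail is a flat-topped block 40 long, 29 high with upright sides; then the top slopes straight down over 100 to the thin end, 3 thick. Point: in the tail, mid-width, half-way up (14.5 above the underside), 20 from the tail's end, 120 from the thin end. x points to the thin end, y across, z up.
- drawer_edge (a point): Middle of the lower front edge of the white drawer of bone trays (240 mm deep, 270 wide, 55 high), below its yellow tag; front to the robot, turned up to 11 deg. x points into the drawer, y along the edge. 10 above the table nose down, 20 level; clear beneath but for studs 120 to either side. Two handles stand 15 out above. Wedge home: thin end about 65 behind the edge, its point 55 before it.
- drawer_tag (a point): Yellow tag, 40 mm wide, on the drawer's front face and rim; point on top of the rim, 55 above the lower edge. The drawer rocks on a bar 155 behind its front: its weight (1.6 kg) holds it nose down; level, rear feet land and it stops hard. The edge needs 3 to 5 N to lift, the wedge a push of 6 to 16 N until it jams and the force climbs steeply. Let go, the wedge stays by friction.
- shim_grip (a point): Bystander: thin blue plastic shim shaped like the wedge (140 by 40 mm) but only 8 mm high at the tail and 3 at the thin end, so it cannot reach the drawer. Point and axes as for the wedge, 4 above its underside.
Things that resemble listed ones, but are neither listed nor needed, are in the scene too. There is more than one size of the part that bears wedge_grip; the job needs the smallest.

How it is judged:
At the end, for the whole second after the job is handed in: The drawer stands level on the wedge (lower front edge more than 17.5 mm above the table, 20 mm being level), the wedge's grip point 20 to 85 mm in front of the edge and within 20 mm of its middle, the wedge within 15 degrees of square to the drawer, and nothing held by the robot (height (world z) of drawer_edge above 0.0175 m and x of wedge_grip in the frame of drawer_edge between -0.085 and -0.02 m and y of wedge_grip in the frame of drawer_edge between -0.02 and 0.02 m and angle between the x axis of wedge_grip and the x axis of drawer_edge, either way round below 0.262 rad); the robot touches nothing.
It fails at once if the blue shim is moved by more than 30 mm (distance of shim_grip from where it was at the start of the episode above 0.03 m).
It also fails if it takes over 51 s, if anything falls off the work surface, if the arm or the gripper's body presses on something with over 40 N, if the wrist force passes 120 N, or if a joint passes its speed limit or range.

### The arm

A 6-joint arm with a two-finger parallel gripper is mounted at the origin on the work surface. World frame = base frame: x ahead of the robot, y to its left, z up, the work surface at z = 0. Lengths are in m, angles in rad, forces in N, time in s.
With the tool pointing down it reaches from about 0.35 to 0.975 m from the base axis. Payload 4.9 kg.
Tool frame: the origin (TCP) lies at the very end of the fingers, on their centre line; the grasp point (between the pads) lies 19 mm behind it; z points along the fingers, x is the direction in which the jaws open and shut, and the axes are right-handed (so a half turn about z gives the same grasp; the last joint's range is limited). The gripper opens to 85 mm and grips with 20 to 120 N. Pads are 22 mm wide; open, the fingers measure 114 mm over their backs; the gripper's body (76 mm by 85 mm) begins 54 mm behind the grasp point. The pads swing forward as they close: fully open they stand 13 mm farther back than shut.
Start: joints at [-1.391, 0.053, 1.613, -0, 1.476, -0.119], TCP at [0.184, -0.597, 0.193] pointing down, gripper open.
Joint ranges: [-3.01, 3.01], [-1.01, 2.22], [0.06, 2.58], [-1.02, 4.17], [0.09, 2.62], [-3.14, 3.14]. Speed limits (rad/s): [2.57, 2.57, 3.14, 3.14, 3.14, 3.14].

### API

Orientations are given as a unit quaternion [w, x, y, z].
In Python, from plant import * gives the robot as it stands.
- The arm moves only by the shell command python3 -m inch 'ROWS'. ROWS is text: rows parted by semicolons, each of 7 numbers parted by spaces: the shift along the tool's x, y, z in m, then the turn, a rotation vector about the tool's x, y, z in rad, then the closure, from 0 (fully open) to 1 (shut). A call has 1 to 10 rows; each row shifts and turns the commanded pose from where the row before left it, along the tool's axes as they then stand; what a row does not reach is not made up. A row lasts 1/12 s, in which the tool goes at most 41.7 mm and 7.16 degrees, less where a joint would pass 70% of its speed; a pose out of reach is approached as far as the arm can. A call with a gripper value outside its range is refused whole. The fingers move at their own pace and stop on an object; the grip force is fixed at half the most. Time passes only in rows, so rows that do not move let the fingers close. It gives the time, the measured TCP pose, the force and the opening at its end, in the units of the state.
- state(): the state, without advancing time (a new reading comes with each control period).
- grab_frame(name): name is "side" or "top" or "wrist"; returns the picture (400x640x3 uint8, blue, green, red); there is no depth.
- camera_info(name): a dict with "vertical_fov" (degrees; the focal length in pixels is half the picture's height over the tangent of half this angle, whatever the lens; pixels are square), "cx", "cy" (the principal point, pixels), "origin" and "rotation" of the camera in the world. Camera axes: x right, y down, z forward; pixel columns grow to the right and rows downward; lengths in m; the calibration is good to about 2 mm. A picture is of the moment at which its call begins: read the wrist's pose just before it. camera_info takes no time and is no camera call; for the wrist camera it gives the pose at the moment of the call.
- job_done(): hands the job in, once; it reports no verdict.
The state is a dict: "time": time; "joint_pos": joint angles; "joint_vel": joint speeds; "joint_efforts": joint torques, N m; "tool_pos": TCP position; "tool_rot": TCP orientation; "contact_force": force on the tool from outside, world axes, zero at the start; "ft_torque": the same for the moment, N m; "gripper_width": opening from 0.0 (shut) to 1.0 (fully open).
Only numpy, scipy, OpenCV 4.12 (cv2) and the standard library are available. Lean on these libraries where they do the work, as an engineer would, in place of code of your own. Each camera call takes 0.05 s, during which the arm holds its last target.

## Working session

There is one attempt and no reset: what is moved stays moved. The work goes in short steps, Python scripts to look and compute and a shell command to move; the robot and the scene stay as the last step left them, time stands still between calls to the robot, and variables do not carry over. Pictures are saved under pics/ and viewed, and the job is handed in when it is done.

```bash
mkdir -p pics; ls; python3 - <<'E'
from plant import *
import cv2
s=state();print({k:s[k] for k in('time','tool_pos','tool_rot','gripper_width','contact_force')})
for n in('side','top','wrist'):
    c=camera_info(n);print(n,c)
    cv2.imwrite(f'pics/{n}0.png',grab_frame(n))
E
```

```text
pics
{'time': 0.0, 'tool_pos': array([ 0.18385167, -0.59661982,  0.19195424]), 'tool_rot': array([-6.98167525e-04,  8.04473355e-01, -5.93987860e-01, -7.45998510e-04]), 'gripper_width': 0.9973286186653921, 'contact_force': array([ 0.14707835,  0.25904234, -0.02973527])}
side {'vertical_fov': 49.74651237409834, 'cx': 325.50406130225576, 'cy': 205.6726958387983, 'origin': array([0.36415477, 0.70362976, 0.73117741]), 'rotation': array([ 0.02174783, -0.04730949,  0.91492779, -0.40024491])}
top {'vertical_fov': 47.89454124014233, 'cx': 316.27838622651666, 'cy': 202.08729690110098, 'origin': array([ 2.80538568e-01, -3.96801295e-04,  1.08215869e+00]), 'rotation': array([-0.05513077,  0.70685446, -0.70268207,  0.05962612])}
wrist {'vertical_fov': 70.77282733647043, 'cx': 320.83291711492143, 'cy': 200.1068177737124, 'origin': array([ 0.24812446, -0.57740729,  0.37400591]), 'rotation': array([ 0.10684902,  0.79750982, -0.58836611, -0.0799168 ])}
```

View pics/top0.png

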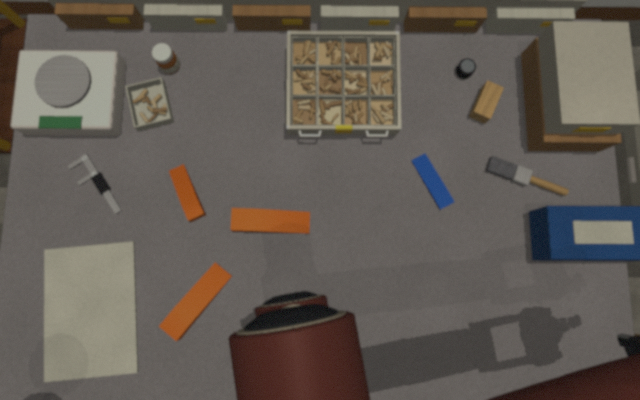

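View pics/side0.png

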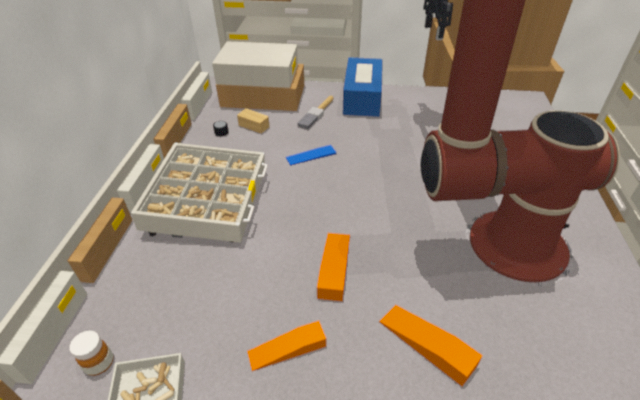

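View pics/wrist0.png

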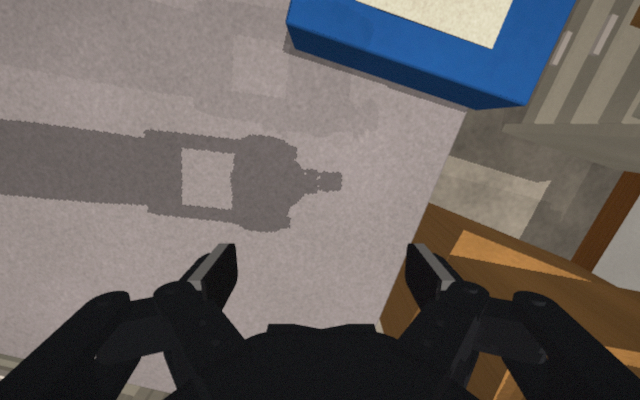

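```bash
cat > h.py <<'E'
from plant import *
import cv2, numpy as np
from scipy.spatial.transform import Rotation as R
def cam(n):
    c=camera_info(n);q=c['rotation'];return dict(f=200/np.tan(np.radians(c['vertical_fov']/2)),cx=c['cx'],cy=c['cy'],o=np.array(c['origin']),R=R.from_quat(np.roll(q,-1)).as_matrix())
def ray(c,uv):
    d=c['R']@np.array([(uv[0]-c['cx'])/c['f'],(uv[1]-c['cy'])/c['f'],1.]);return d
def onz(c,uv,z):
    d=ray(c,uv);return c['o']+d*(z-c['o'][2])/d[2]
def proj(c,p):
    v=c['R'].T@(np.array(p)-c['o']);return c['f']*v[:2]/v[2]+[c['cx'],c['cy']]
def tri(c1,u1,c2,u2):
    a,b=ray(c1,u1),ray(c2,u2);t=np.linalg.lstsq(np.c_[a,-b],c2['o']-c1['o'],rcond=None)[0]
    p,q=c1['o']+a*t[0],c2['o']+b*t[1];return (p+q)/2,np.linalg.norm(p-q)
def mask(im,col):
    h=cv2.cvtColor(im,cv2.COLOR_BGR2HSV)
    lo,hi={'o':((5,200,90),(14,255,255)),'b':((105,150,60),(125,255,255)),'y':((24,180,90),(34,255,255))}[col]
    return cv2.inRange(h,lo,hi)
E
python3 - <<'E'
from h import *
for n in('top','side'):
    im=cv2.imread(f'pics/{n}0.png');c=cam(n)
    for col in 'oby':
        cs,_=cv2.findContours(mask(im,col),cv2.RETR_EXTERNAL,cv2.CHAIN_APPROX_NONE)
        for k in cs:
            if cv2.contourArea(k)<(30 if col=='y' else 200):continue
            r=cv2.minAreaRect(k);b=cv2.boxPoints(r)
            w=np.array([onz(c,p,0.02 if col!='y' else .065)[:2] for p in b])
            print(n,col,np.round(r[0]),cv2.contourArea(k),'sides mm',np.round(np.linalg.norm(w-np.roll(w,-1,0),axis=1)*1000)[:2],'ctr',w.mean(0).round(3))
t=cv2.imread('pics/top0.png');s=cv2.imread('pics/side0.png')
cv2.imwrite('pics/crA.png',cv2.resize(t[150:350,150:320],None,fx=3,fy=3,interpolation=cv2.INTER_CUBIC)[:600])
cv2.imwrite('pics/crB.png',cv2.resize(s[220:390,235:490],None,fx=3,fy=3,interpolation=cv2.INTER_CUBIC))
cv2.imwrite('pics/crC.png',cv2.resize(t[20:145,275:415],None,fx=4,fy=4,interpolation=cv2.INTER_CUBIC))
E
```

```text
top o [186. 192.] 576.5 sides mm [ 36. 126.] ctr [0.477 0.305]
top b [593. 233.] 4549.5 sides mm [221. 125.] ctr [ 0.385 -0.664]
top b [432. 181.] 739.5 sides mm [ 37. 134.] ctr [ 0.509 -0.286]
side b [310. 155.] 346.0 sides mm [140.  42.] ctr [ 0.508 -0.267]
side b [362.  87.] 1850.5 sides mm [410. 139.] ctr [ 0.383 -0.7  ]
side y [ 66. 299.] 143.5 sides mm [50. 17.] ctr [0.891 0.287]
side y [118. 219.] 91.5 sides mm [52. 19.] ctr [0.89  0.077]
side y [252. 188.] 48.0 sides mm [12. 55.] ctr [ 0.622 -0.056]
side y [156. 162.] 37.0 sides mm [53. 15.] ctr [ 0.89  -0.133]
side y [610. 124.] 43.5 sides mm [21. 61.] ctr [-0.332 -0.44 ]
side y [183. 119.] 31.5 sides mm [59. 17.] ctr [ 0.891 -0.343]
side y [627.  91.] 57.0 sides mm [34. 77.] ctr [-0.459 -0.648]
side y [238.  36.] 48.5 sides mm [68. 31.] ctr [ 0.885 -0.959]
side y [234.   4.] 58.0 sides mm [84. 56.] ctr [ 1.003 -1.333]
```

View pics/crB.png

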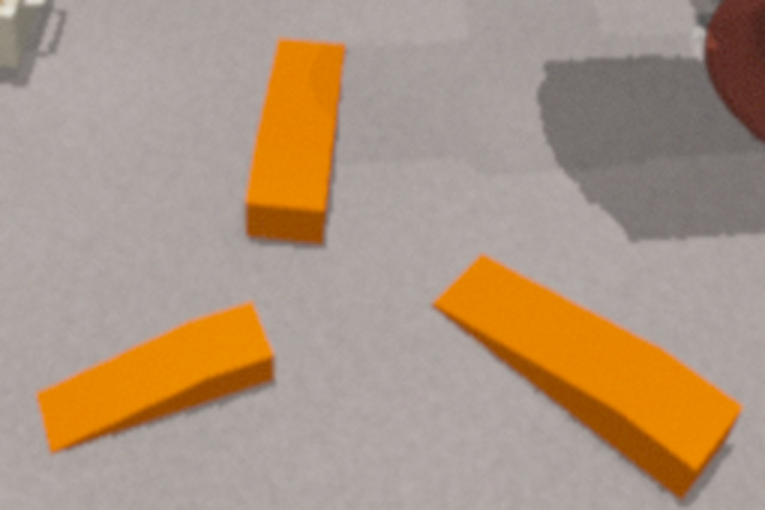

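View pics/crA.png

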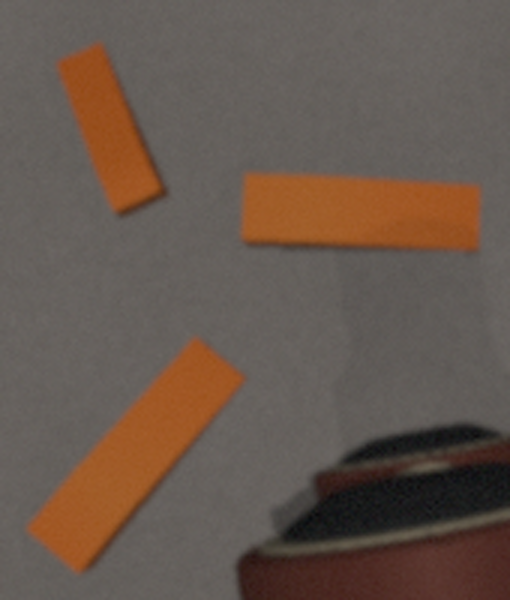

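View pics/crC.png

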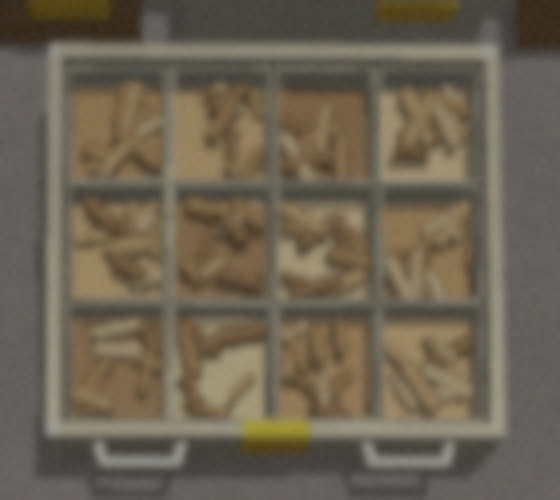

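```bash
python3 - <<'E'
from h import *
t=cv2.imread('pics/top0.png');s=cv2.imread('pics/side0.png')
h=cv2.cvtColor(t,cv2.COLOR_BGR2HSV)
ct,cs=cam('top'),cam('side')
for im,c,n in((t,ct,'top'),(s,cs,'side')):
    m=cv2.inRange(cv2.cvtColor(im,cv2.COLOR_BGR2HSV),(3,150,80),(18,255,255))
    for k in cv2.findContours(m,0,cv2.CHAIN_APPROX_NONE)[0]:
        a=cv2.contourArea(k)
        if a<400: continue
        r=cv2.minAreaRect(k);b=cv2.boxPoints(r)
        print(n,np.round(r[0]),a,b.round(1).tolist(),'L on z=.015',np.round([np.linalg.norm(onz(c,b[i],.015)-onz(c,b[i+1],.015))*1000 for i in(0,1)]))
m=cv2.inRange(h,(3,150,80),(18,255,255))
k=[k for k in cv2.findContours(m,0,cv2.CHAIN_APPROX_NONE)[0] if cv2.pointPolygonTest(k,(187,193),False)>0][0]
b=cv2.boxPoints(cv2.minAreaRect(k)); b=b[np.argsort(b[:,1])]
thin=b[:2].mean(0);tail=b[2:].mean(0)
A=onz(ct,thin,.003)
B=onz(ct,tail,.025)
print('thin',thin,A,'tail',tail,B,'len',np.linalg.norm((A-B)[:2]))
d=(A-B)[:2];d/=np.linalg.norm(d);print('yaw',np.degrees(np.arctan2(d[1],d[0])),'grip',B[:2]+.02*d,A[:2]-.12*d)
# tag: top view yellow
y=cv2.inRange(h,(20,120,80),(36,255,255));y[:115]=0;y[135:]=0;y[:,:330]=0;y[:,360:]=0
P=np.argwhere(y>0)[:,::-1];print('tag px',P.min(0),P.max(0),P.mean(0),len(P))
print(onz(ct,P.mean(0),.06))
# front rim corners (from crop/4)
for u in((48,435),(500,435),(48,45),(500,45)):
    p=(275+(u[0]+.5)/4,20+(u[1]+.5)/4);print(p,onz(ct,p,.065 if u[1]>200 else .08))
sy=cv2.inRange(cv2.cvtColor(s,cv2.COLOR_BGR2HSV),(20,120,80),(36,255,255));sy[:170]=0;sy[205:]=0;sy[:,:240]=0;sy[:,265:]=0
P2=np.argwhere(sy>0)[:,::-1];print('side tag',P2.min(0),P2.max(0),P2.mean(0))
print(tri(ct,P.mean(0),cs,P2.mean(0)))
cv2.imwrite('pics/crD.png',cv2.resize(s[130:250,130:280],None,fx=5,fy=5,interpolation=cv2.INTER_CUBIC))
E
```

```text
top [195. 301.] 1839.5 [[158.5, 326.0], [213.0, 260.6000061035156], [231.1999969482422, 275.79998779296875], [176.6999969482422, 341.1000061035156]] L on z=.015 [190.  56.]
top [270. 221.] 1613.5 [[230.60000610351562, 230.5], [231.5, 207.8000030517578], [309.29998779296875, 210.6999969482422], [308.5, 233.39999389648438]] L on z=.015 [ 54. 186.]
top [186. 193.] 861.0 [[166.89999389648438, 171.5], [183.1999969482422, 164.39999389648438], [204.89999389648438, 214.3000030517578], [188.60000610351562, 221.39999389648438]] L on z=.015 [ 42. 135.]
side [286. 345.] 1824.0 [[243.6999969482422, 345.1000061035156], [319.29998779296875, 319.8999938964844], [327.70001220703125, 345.1000061035156], [252.10000610351562, 370.29998779296875]] L on z=.015 [146.  55.]
side [431. 339.] 3153.5 [[378.6000061035156, 321.8999938964844], [400.8999938964844, 292.8999938964844], [483.8999938964844, 356.79998779296875], [461.6000061035156, 385.79998779296875]] L on z=.015 [ 83. 189.]
side [333. 266.] 1576.0 [[315.5, 298.1000061035156], [322.8999938964844, 231.8000030517578], [349.5, 234.6999969482422], [342.10
[... 620 characters left out ...]
z=.015 [327. 288.]
thin [175.03658 167.9841 ] [0.53999414 0.34020192 0.003     ] tail [196.70589 217.82355] [0.41436392 0.27544766 0.025     ] len 0.14133671498469114
yaw 27.268180883807617 grip [0.43214135 0.28461078] [0.43332952 0.2852232 ]
tag px [335 125] [351 132] [343.36752137 128.26495726] 117
[ 0.62541513 -0.06957273  0.06      ]
(287.125, 128.875) [0.62122162 0.06302652 0.065     ]
(400.125, 128.875) [ 0.62325658 -0.20293101  0.065     ]
(287.125, 31.375) [0.86013543 0.06595345 0.08      ]
(400.125, 31.375) [ 0.86266772 -0.20600297  0.08      ]
side tag [248 180] [255 200] [251.88288288 187.96396396]
(array([ 0.62649807, -0.06999333,  0.05406209]), np.float64(0.0017460187673513322))
```

View pics/crD.png

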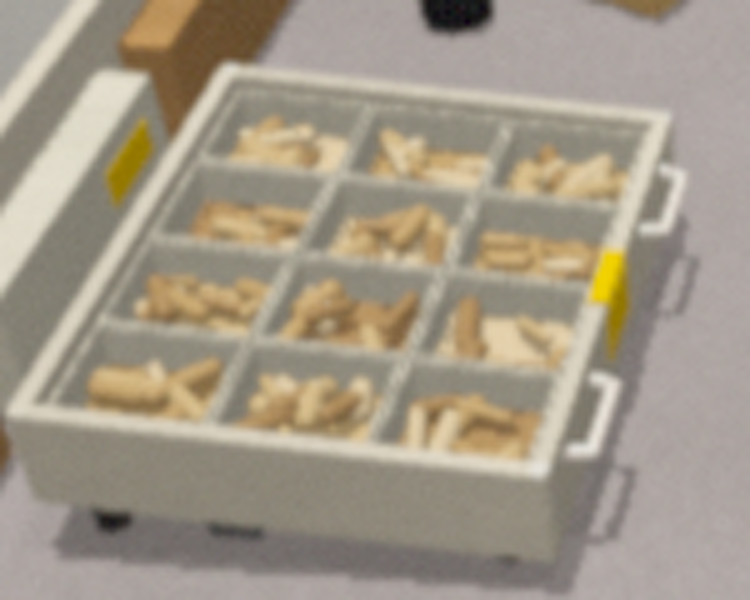

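```bash
cat >> h.py <<'E'
def rel(target,xang=None):
    s=state();M=R.from_quat(np.roll(s['tool_rot'],-1)).as_matrix()
    print('t',round(s['time'],2),'tcp',s['tool_pos'].round(4),'xang',np.degrees(np.arctan2(M[1,0],M[0,0])).round(2),'zax',M[:,2].round(4),'w',round(s['gripper_width'],3),'F',s['contact_force'].round(1),'q',s['joint_pos'].round(2))
    print('tool shift',(M.T@(np.array(target)-s['tool_pos'])).round(4))
    if xang is not None:
        a=np.radians(xang);D=np.c_[[np.cos(a),np.sin(a),0],[np.sin(a),-np.cos(a),0],[0,0,-1]]
        print('rotvec',R.from_matrix(M.T@D).as_rotvec().round(4))
E
python3 -c "
from h import *
rel([.46,-.15,.2],-62.7)"
```

```text
t 0.15 tcp [ 0.1839 -0.5968  0.1922] xang -72.88 zax [-3.0e-04  1.5e-03 -1.0e+00] w 1.0 F [-0.4 -0.8  0.3] q [-1.39  0.05  1.61  0.    1.48 -0.12]
tool shift [-0.3457 -0.3954 -0.0071]
rotvec [-0.0003  0.0015 -0.1777]
```

```bash
python3 -m inch '-0.012 -0.014 0 0 0 0 0;-0.025 -0.028 0 0 0 0 0;-0.025 -0.028 0 0 0 0 0;-0.025 -0.028 0 0 0 0 0;-0.025 -0.028 0 0 0 0 0;-0.025 -0.028 0 0 0 0 0;-0.025 -0.028 0 0 0 0 0;-0.025 -0.028 0 0 0 0 0;-0.025 -0.028 0 0 0 0 0;-0.025 -0.028 0 0 0 0 0'
python3 -m inch '-0.025 -0.028 0 0 0 0 0;-0.025 -0.028 0 0 0 0 0;-0.025 -0.028 0 0 0 0 0;-0.025 -0.028 0 0 0 0 0;-0.02 -0.025 0 0 0 0 0;0 0 0 0 0 0 0;0 0 0 0 0 0 0'
python3 -c "
from h import *
rel([.43,.285,.16],-62.7)"
```

```text
time: 0.98
tool_pos: [0.3689, -0.2907, 0.193]
tool_rot: [-0.0, 0.804, -0.594, 0.0]
contact_force: [0.1, -1.1, 0.1]
gripper_width: 0.999
time: 1.57
tool_pos: [0.4643, -0.1361, 0.1928]
tool_rot: [0.0, 0.806, -0.593, -0.0]
contact_force: [0.5, 0.6, 0.2]
gripper_width: 0.996
t 1.57 tcp [ 0.4643 -0.1361  0.1928] xang -72.68 zax [-9.e-04  1.e-04 -1.e+00] w 0.996 F [0.5 0.6 0.2] q [-0.44 -0.29  1.93 -0.    1.51  0.83]
tool shift [-0.4122 -0.0926  0.0329]
rotvec [ 0.0008  0.0004 -0.1742]
```

```bash
python3 -m inch '-0.02 -0.004 0 0 0 0 0;-0.035 -0.008 0 0 0 0 0;-0.035 -0.008 0 0 0 0 0;-0.035 -0.008 0 0 0 0 0;-0.035 -0.008 0 0 0 0 0;-0.035 -0.008 0 0 0 0 0;-0.035 -0.008 0 0 0 0 0;-0.035 -0.008 0 0 0 0 0;-0.035 -0.008 0 0 0 0 0;-0.035 -0.008 0 0 0 0 0'
python3 -m inch '-0.035 -0.008 0 0 0 0 0;-0.035 -0.008 0 0 0 0 0;-0.02 -0.004 0 0 0 0 0;0 0 0 0 0 -0.1 0;0 0 0 0 0 -0.075 0;0 0 0 0 0 0 0;0 0 0 0 0 0 0'
python3 - <<'E'
from h import *
rel([.432,.285,.1],-62.7)
im=grab_frame('wrist');c=cam('wrist');cv2.imwrite('pics/w1.png',im)
for n,p in dict(thin=(.54,.340,.003),grip=(.4327,.285,.029)).items():print(n,proj(c,p))
E
```

```text
time: 2.4
tool_pos: [0.4379, 0.2054, 0.1932]
tool_rot: [0.0, 0.804, -0.595, 0.0]
contact_force: [1.3, 0.1, -0.1]
gripper_width: 1.001
time: 2.98
tool_pos: [0.431, 0.296, 0.193]
tool_rot: [0.0, 0.852, -0.523, -0.0]
contact_force: [-1.0, 0.1, -0.9]
gripper_width: 1.001
t 2.98 tcp [0.431 0.296 0.193] xang -63.05 zax [-3.e-04 -5.e-04 -1.e+00] w 1.001 F [-1.   0.1 -0.9] q [ 0.46 -0.19  1.85 -0.    1.49  1.56]
tool shift [0.0102 0.004  0.093 ]
rotvec [ 0.0005 -0.0003 -0.0061]
thin [328.94349438  80.5172849 ]
grip [329.04997098 181.28353465]
```

View pics/w1.png

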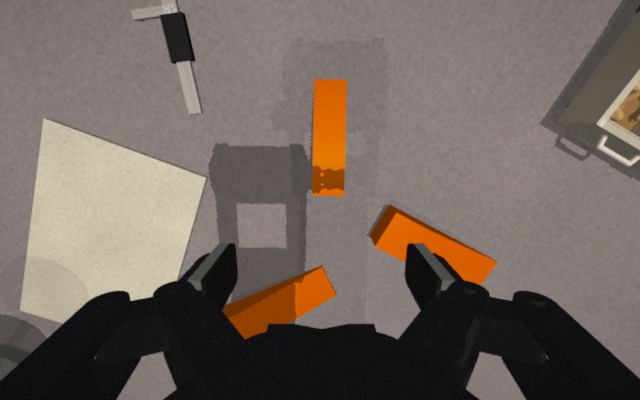

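```bash
python3 - <<'E'
from h import *
im=cv2.imread('pics/w1.png');c=cam('wrist')
m=cv2.inRange(cv2.cvtColor(im,cv2.COLOR_BGR2HSV),(3,150,60),(18,255,255))
k=[k for k in cv2.findContours(m,0,cv2.CHAIN_APPROX_NONE)[0] if cv2.pointPolygonTest(k,(329,130),False)>0][0]
b=cv2.boxPoints(cv2.minAreaRect(k));b=b[np.argsort(b[:,1])];print(b)
A=onz(c,b[:2].mean(0),.003);B=onz(c,b[2:].mean(0),.029)
d=(A-B)[:2];L=np.linalg.norm(d);d/=L
print(A,B,'L',L,'yaw',np.degrees(np.arctan2(d[1],d[0])),'grip',B[:2]+.02*d,A[:2]-.12*d)
g=B[:2]+.015*d
rel([g[0],g[1],.06],np.degrees(np.arctan2(d[1],d[0]))-90)
E
```

```text
[[313.36246   78.702896]
 [346.31625   79.29137 ]
 [311.2863   194.96938 ]
 [344.24008  195.55785 ]]
[0.54203324 0.3398184  0.003     ] [0.41593387 0.27813847 0.029     ] L 0.14037615382716756 yaw 26.064991434647286 grip [0.4338998  0.28692627] [0.4342377  0.28709155]
t 3.03 tcp [0.431  0.296  0.1931] xang -63.05 zax [-1.e-04 -3.e-04 -1.e+00] w 0.998 F [-0.2  0.9 -0.9] q [ 0.46 -0.19  1.85 -0.    1.49  1.56]
tool shift [0.0093 0.0065 0.1331]
rotvec [ 0.0002 -0.0002  0.0154]
```

```bash
python3 -m inch '0.0093 0.0065 0.01 0 0 0.0154 0;0 0 0.03 0 0 0 0;0 0 0.03 0 0 0 0;0 0 0.03 0 0 0 0;0 0 0.03 0 0 0 0;0 0 0.02 0 0 0 0;0 0 0.012 0 0 0 0;0 0 0 0 0 0 0;0 0 0 0 0 0 0'
python3 - <<'E'
from h import *
rel([.4294,.2847,.004],-63.9)
cv2.imwrite('pics/w2.png',grab_frame('wrist'))
E
```

```text
time: 3.78
tool_pos: [0.4294, 0.2854, 0.0314]
tool_rot: [0.0, 0.849, -0.529, -0.0]
contact_force: [-0.2, 0.2, 1.2]
gripper_width: 1.0
t 3.78 tcp [0.4294 0.2854 0.0314] xang -63.81 zax [-2.e-04 -1.e-04 -1.e+00] w 1.0 F [-0.2  0.2  1.2] q [ 0.44 -0.05  2.   -0.    1.19  1.56]
tool shift [0.0006 0.0003 0.0274]
rotvec [ 0.0002 -0.      0.0015]
```

View pics/w2.png

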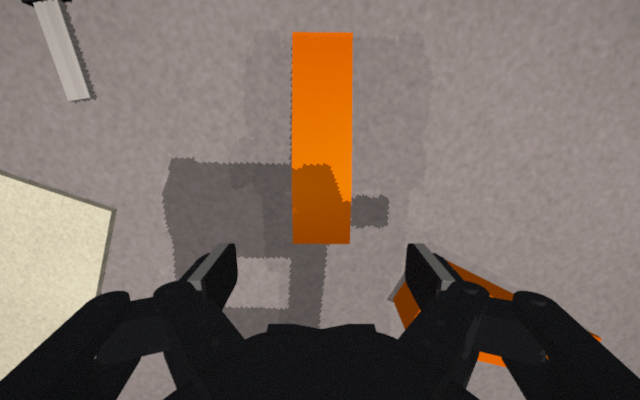

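```bash
python3 - <<'E'
from h import *
ct=cam('top');a=np.radians(-63.9);X=np.array([np.cos(a),np.sin(a)]);Y=np.array([np.sin(a),-np.cos(a)])
for p in((230.6,230.5),(231.5,207.8)):
  for z in(0,.04):
    w=onz(ct,p,z)[:2]-[.4294,.2847];print(p,z,onz(ct,p,z)[:2].round(3),'tool x,y',(w@X).round(3),(w@Y).round(3))
E
```

```text
(230.6, 230.5) 0 [0.387 0.199] tool x,y 0.058 0.075
(230.6, 230.5) 0.04 [0.383 0.192] tool x,y 0.063 0.082
(231.5, 207.8) 0 [0.443 0.199] tool x,y 0.083 0.026
(231.5, 207.8) 0.04 [0.437 0.191] tool x,y 0.087 0.035
```

```bash
python3 -m inch '0.0006 0.0003 0.015 0 0 0 0;0 0 0.0115 0 0 0 0;0 0 0 0 0 0 0;0 0 0 0 0 0 1;0 0 0 0 0 0 1;0 0 0 0 0 0 1;0 0 0 0 0 0 1;0 0 0 0 0 0 1;0 0 0 0 0 0 1;0 0 0 0 0 0 1'
python3 -m inch '0 0 0 0 0 0 1;0 0 0 0 0 0 1;0 0 0 0 0 0 1'
```

```text
time: 4.67
tool_pos: [0.4292, 0.2851, 0.0049]
tool_rot: [-0.0, 0.849, -0.528, 0.0]
contact_force: [-0.1, -0.3, 0.2]
gripper_width: 0.011
time: 4.92
tool_pos: [0.4291, 0.285, 0.0047]
tool_rot: [0.0, 0.849, -0.528, -0.0]
contact_force: [0.6, 0.0, 0.6]
gripper_width: -0.002
```

```bash
python3 - <<'E'
from h import *
cv2.imwrite('pics/w3.png',grab_frame('wrist'));cv2.imwrite('pics/s3.png',grab_frame('side')[150:400,150:400].repeat(2,0).repeat(2,1))
E
```

```text
(no output)
```

View pics/w3.png

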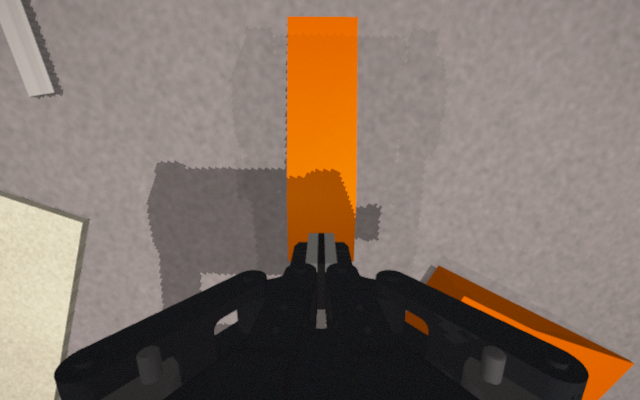

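View pics/s3.png

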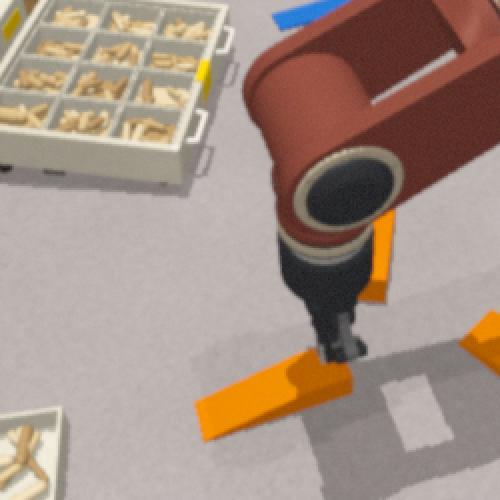

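```bash
python3 - <<'E'
from h import *
s=state();c=cam('wrist');ci=camera_info('wrist');print(s['tool_pos'],ci['origin'],ci['rotation'])
print('tcp px',proj(c,s['tool_pos']),'up19',proj(c,s['tool_pos']+[0,0,.019]))
print('thin',onz(c,(288,17),.003),onz(c,(357,17),.003), 'tail',onz(c,(288,262),.029),onz(c,(354,262),.029),'tail z0',onz(c,(288,262),.0),onz(c,(354,262),.0))
for z in (.029,):
  d=np.array([np.cos(np.radians(26.1)),np.sin(np.radians(26.1)),0])
  print('expected tail top end px',proj(c,np.array([.416,.2781,.029])),proj(c,np.array([.542,.3398,.003])))
b=cv2.imread('pics/w3.png')[200:300,260:380];cv2.imwrite('pics/cr3.png',cv2.resize(b,None,fx=6,fy=6,interpolation=cv2.INTER_CUBIC))
E
```

```text
[0.42908232 0.28502967 0.00465224] [0.48939236 0.31448592 0.18658826] [ 0.11341658  0.8418012  -0.52300048 -0.07055439]
tcp px [320.42419335 224.23397025] up19 [320.37673443 234.86004437]
thin [0.53351478 0.35732946 0.003     ] [0.55104921 0.32183835 0.003     ] tail [0.40606631 0.29596097 0.029     ] [0.4241279  0.25941462 0.029     ] tail z0 [3.90732329e-01 2.92551932e-01 2.77555756e-17] [0.41211769 0.24928019 0.        ]
expected tail top end px [321.04891746 260.54242325] [321.94372754  17.31113203]
```

View pics/cr3.png

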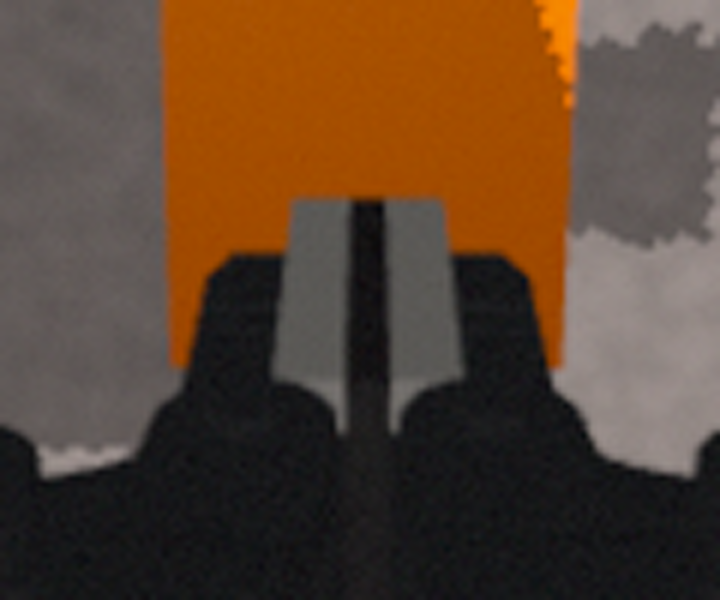

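```bash
python3 - <<'E'
from h import *
s=state();c=cam('side')
for z in(0,.01,.02,.03,.04):print(z,proj(c,s['tool_pos']+[0,0,z]))
im=grab_frame('side');cv2.imwrite('pics/s4.png',cv2.resize(im[290:390,230:350],None,fx=6,fy=6,interpolation=cv2.INTER_CUBIC))
ct=cam('top')
E
```

```text
0 [314.95747932 337.95932925]
0.01 [314.85726052 335.11058514]
0.02 [314.75532037 332.21291144]
0.03 [314.65161415 329.26503663]
0.04 [314.54609556 326.26564474]
```

View pics/s4.png

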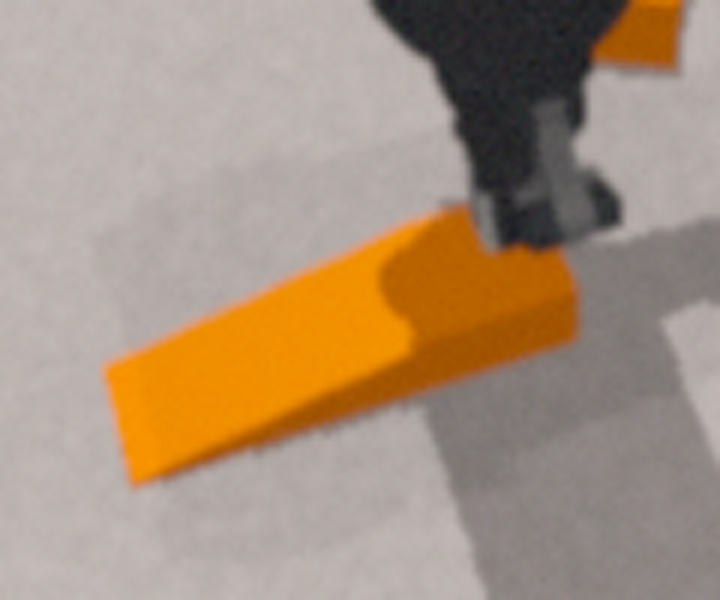

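```bash
python3 - <<'E'
from h import *
s=state();c=cam('wrist');M=R.from_quat(np.roll(s['tool_rot'],-1)).as_matrix()
for back in(0,.01,.02,.03,.04,.05):
  for y in(-.011,0.011):
    r=[]
    for x in(.0425,0):
      p=s['tool_pos']+M@[x,y,-back]
      r+=[proj(c,p).round(1),((c['R'].T@(p-c['o']))[2]).round(3)]
    print(back,y,*r)
E
```

```text
0 -0.011 [383.4 208.9] 0.19 [320.5 208.9] 0.19
0 0.011 [381.5 239.1] 0.196 [320.5 239.1] 0.196
0.01 -0.011 [386.7 213.5] 0.181 [320.4 213.5] 0.181
0.01 0.011 [384.6 245.1] 0.186 [320.4 245.1] 0.186
0.02 -0.011 [390.4 218.6] 0.171 [320.4 218.6] 0.171
0.02 0.011 [388.1 251.8] 0.177 [320.4 251.8] 0.177
0.03 -0.011 [394.6 224.4] 0.161 [320.4 224.3] 0.161
0.03 0.011 [392.  259.2] 0.167 [320.4 259.2] 0.167
0.04 -0.011 [399.3 230.8] 0.152 [320.4 230.8] 0.152
0.04 0.011 [396.3 267.6] 0.158 [320.4 267.6] 0.158
0.05 -0.011 [404.6 238.1] 0.142 [320.3 238.1] 0.142
0.05 0.011 [401.3 277. ] 0.148 [320.3 277. ] 0.148
```

```bash
python3 -m inch '0 0 0 0 0 0 0;0 0 0 0 0 0 0;0 0 0 0 0 0 0;0 0 0 0 0 0 0;0 0 0 0 0 0 0;0 0 0 0 0 0 0;0 0 0 0 0 0 0;0 0 0.002 0 0 0 0;0 0 0.002 0 0 0 0;0 0 0 0 0 0 0'
python3 - <<'E'
from h import *
rel([.4294,.2847,.004],-63.9)
cv2.imwrite('pics/w5.png',grab_frame('wrist'))
im=grab_frame('side');cv2.imwrite('pics/s5.png',cv2.resize(im[270:390,230:370],None,fx=5,fy=5,interpolation=cv2.INTER_CUBIC))
E
```

```text
time: 5.9
tool_pos: [0.4287, 0.2848, 0.0001]
tool_rot: [0.0, 0.849, -0.528, -0.0]
contact_force: [-0.3, -0.3, -0.5]
gripper_width: 0.999
t 5.9 tcp [4.287e-01 2.848e-01 1.000e-04] xang -63.74 zax [-9.e-04 -4.e-04 -1.e+00] w 0.999 F [-0.3 -0.3 -0.5] q [ 0.44 -0.    2.01  0.    1.13  1.55]
tool shift [ 0.0004 -0.0006 -0.0039]
rotvec [0.001  0.     0.0029]
```

View pics/w5.png

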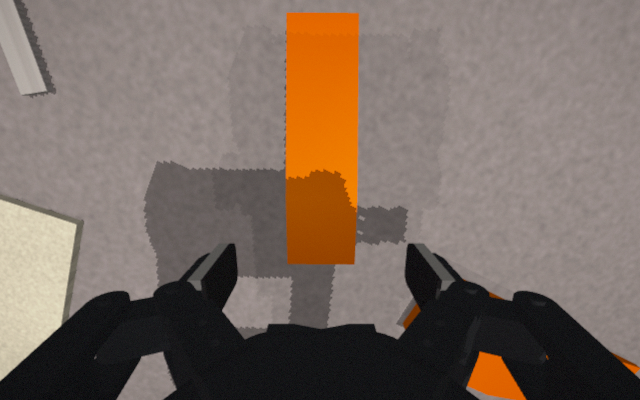

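View pics/s5.png

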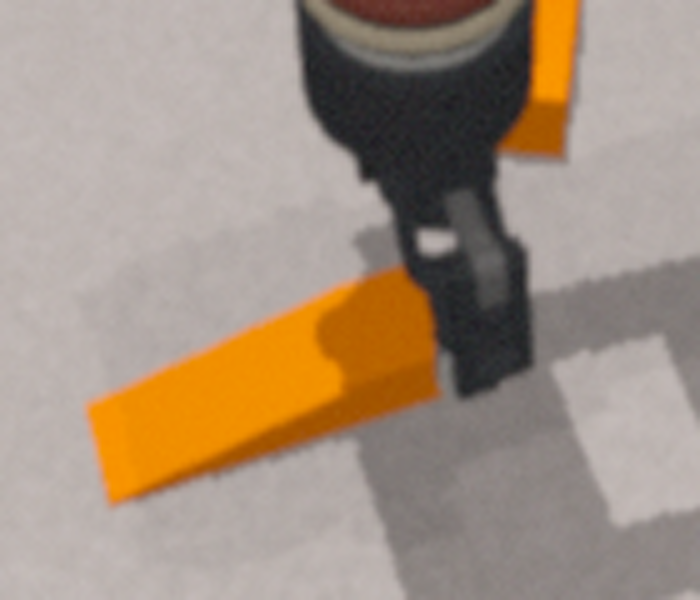

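```bash
python3 - <<'E'
from h import *
s=state();c=cam('wrist');M=R.from_quat(np.roll(s['tool_rot'],-1)).as_matrix();cs=cam('side')
for u,v in(((220,245),(321,348)),((226,245),(324,349)),((230,244),(320,348))):
  p,e=tri(c,u,cs,v);print(p,e,'tool',M.T@(p-s['tool_pos']))
b=cv2.imread('pics/w5.png')[220:320,150:250];cv2.imwrite('pics/cr5.png',cv2.resize(b,None,fx=6,fy=6,interpolation=cv2.INTER_CUBIC))
E
```

```text
[0.41326231 0.33235979 0.05364375] 0.003315323209425291 tool [-0.04943618 -0.00693211 -0.0532347 ]
[0.40915    0.33009115 0.04561599] 0.0053014979023995575 tool [-0.0492214  -0.00224514 -0.04520419]
[0.41452507 0.32926347 0.04933112] 0.0011028272193471013 tool [-0.04610062 -0.0066968  -0.04892201]
```

View pics/cr5.png

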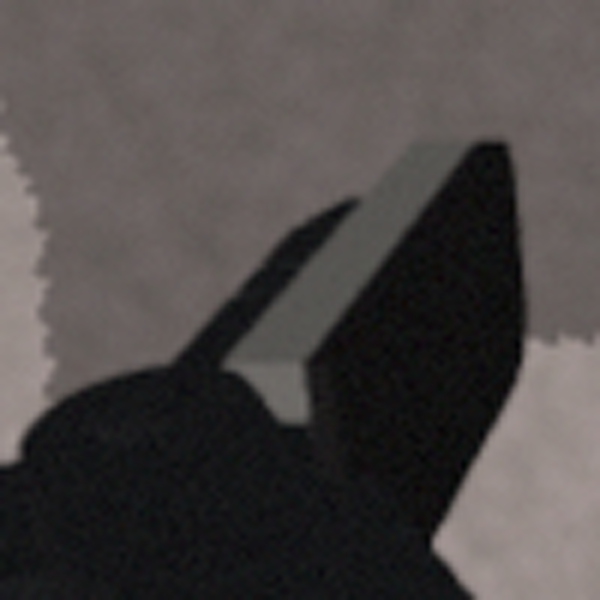

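```bash
python3 -m inch '0 0 0.005 0 0 0 0;0 0 0.005 0 0 0 0;0 0 0.005 0 0 0 0;0 0 0.003 0 0 0 0;0 0 0.002 0 0 0 0;0 0 0 0 0 0 0'
python3 - <<'E'
from h import *
s=state();c=cam('wrist');cs=cam('side')
a=grab_frame('wrist');b=grab_frame('side')
a=cv2.resize(a[220:320,150:250],None,fx=4,fy=4,interpolation=cv2.INTER_CUBIC)
b=cv2.resize(b[290:390,260:360],None,fx=4,fy=4,interpolation=cv2.INTER_CUBIC)
cv2.imwrite('pics/c6.png',np.hstack([a,b]))
E
```

```text
time: 6.5
tool_pos: [0.4285, 0.2848, -0.0202]
tool_rot: [0.001, 0.849, -0.528, -0.0]
contact_force: [0.2, -0.2, -0.4]
gripper_width: 0.999
```

View pics/c6.png

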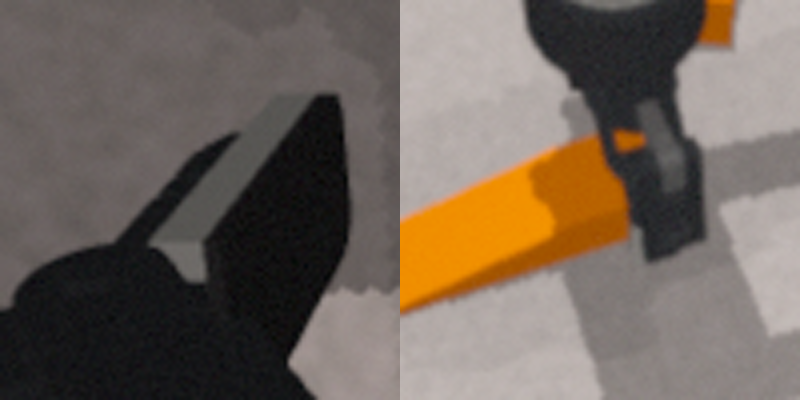

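```bash
python3 -m inch '0 0 0.004 0 0 0 0;0 0 0.004 0 0 0 0;0 0 0.003 0 0 0 0;0 0 0 0 0 0 0'
python3 -m inch '0 0 0 0 0 0 1;0 0 0 0 0 0 1;0 0 0 0 0 0 1;0 0 0 0 0 0 1;0 0 0 0 0 0 1;0 0 0 0 0 0 1;0 0 0 0 0 0 1;0 0 0 0 0 0 1'
python3 - <<'E'
from h import *
rel([.4294,.2847,.004],-63.9)
cv2.imwrite('pics/w7.png',grab_frame('wrist'))
E
```

```text
time: 6.93
tool_pos: [0.4284, 0.2847, -0.0313]
tool_rot: [0.001, 0.849, -0.528, -0.0]
contact_force: [0.2, -1.6, -0.6]
gripper_width: 1.0
time: 7.6
tool_pos: [0.4296, 0.2853, -0.0298]
tool_rot: [-0.0, 0.849, -0.528, 0.0]
contact_force: [-0.6, -0.3, 3.5]
gripper_width: 0.453
t 7.6 tcp [ 0.4296  0.2853 -0.0298] xang -63.73 zax [ 9.e-04  4.e-04 -1.e+00] w 0.453 F [-0.6 -0.3  3.5] q [0.44 0.05 2.02 0.   1.07 1.55]
tool shift [ 0.0004  0.0004 -0.0338]
rotvec [-0.001   0.      0.0029]
```

View pics/w7.png

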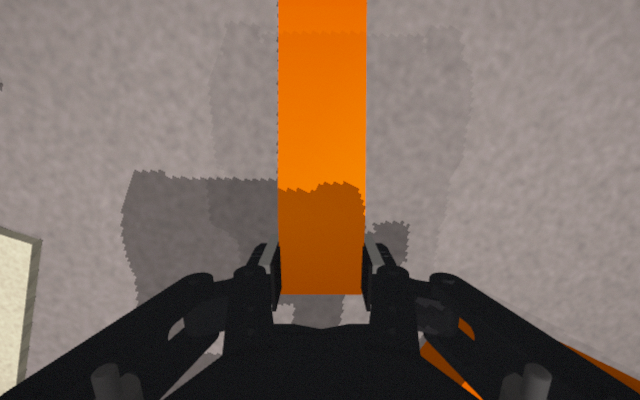

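```bash
python3 -m inch '0 0 -0.01 0 0 0 1;0 0 -0.025 0 0 0 1;0 0 -0.03 0 0 0 1;0 0 -0.025 0 0 0 1;0 0 0 0 0 0.09 1;0 0 0 0 0 0.09 1;0 0 0 0 0 0.09 1;0 0 0 0 0 0.09 1;0 0 0 0 0 0.09 1;0 0 0 0 0 0 1'
python3 -c "
from h import *
rel([.46,-.07,.05],-89.6)"
```

```text
time: 8.48
tool_pos: [0.4286, 0.2848, 0.0596]
tool_rot: [0.0, 0.71, -0.705, -0.0]
contact_force: [-0.2, -0.7, 0.7]
gripper_width: 0.456
t 8.48 tcp [0.4286 0.2848 0.0596] xang -89.6 zax [-9.e-04 -4.e-04 -1.e+00] w 0.456 F [-0.2 -0.7  0.7] q [ 0.44 -0.09  1.98  0.    1.25  2.01]
tool shift [ 0.355  -0.029   0.0097]
rotvec [ 0.0009 -0.0004  0.    ]
```

```bash
python3 -m inch '0.02 -0.002 0 0 0 0 1;0.036 -0.003 0 0 0 0 1;0.036 -0.003 0 0 0 0 1;0.036 -0.003 0 0 0 0 1;0.036 -0.003 0 0 0 0 1;0.036 -0.003 0 0 0 0 1;0.036 -0.003 0 0 0 0 1;0.036 -0.003 0 0 0 0 1;0.036 -0.003 0 0 0 0 1;0.03 -0.003 0 0 0 0 1'
python3 -m inch '0.015 0 0 0 0 0 1;0.002 0 0.01 0 0 0 1;0 0 0.02 0 0 0 1;0 0 0 0 0 0 1;0 0 0 0 0 0 1'
python3 - <<'E'
from h import *
rel([.477,-.07,-.029],-89.6)
cv2.imwrite('pics/w8.png',grab_frame('wrist'));cv2.imwrite('pics/t8.png',grab_frame('top'))
E
```

```text
time: 9.32
tool_pos: [0.4605, -0.0549, 0.0599]
tool_rot: [0.0, 0.711, -0.704, 0.0]
contact_force: [0.7, -0.9, -0.5]
gripper_width: 0.454
time: 9.73
tool_pos: [0.4592, -0.0684, 0.0279]
tool_rot: [0.001, 0.711, -0.704, -0.002]
contact_force: [0.4, 0.0, -0.2]
gripper_width: 0.459
t 9.73 tcp [ 0.4592 -0.0684  0.0279] xang -89.42 zax [-0.0043  0.0016 -1.    ] w 0.459 F [ 0.4  0.  -0.2] q [-0.31 -0.17  2.12  0.    1.2   1.25]
tool shift [ 0.0018 -0.018   0.0568]
rotvec [0.0043 0.0017 0.0031]
```

View pics/w8.png

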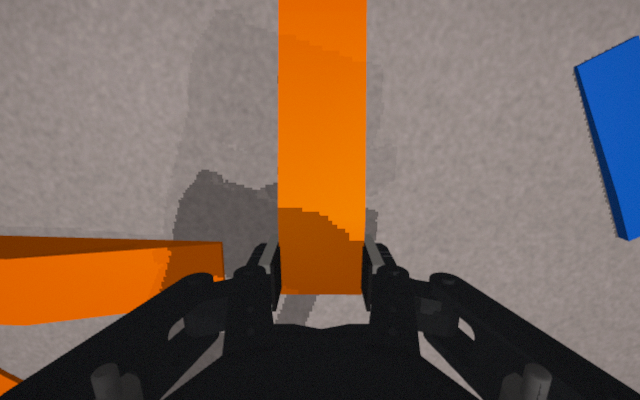

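View pics/t8.png

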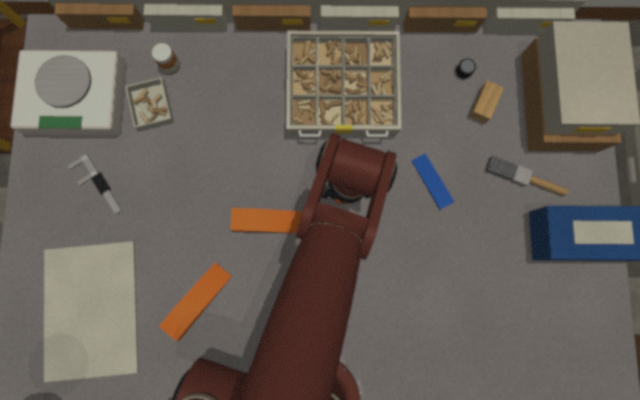

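```bash
python3 -m inch '0.002 -0.01 0.015 0 0 0 1;0 -0.008 0.015 0 0 0 1;0 0 0.015 0 0 0 1;0 0 0.007 0 0 0 1;0 0 0.002 0 0 0 1;0 0 0 0 0 0 1'
python3 - <<'E'
from h import *
rel([.477,-.07,-.029],-89.6)
im=grab_frame('side');cv2.imwrite('pics/s9.png',cv2.resize(im[130:270,180:380],None,fx=4,fy=4,interpolation=cv2.INTER_CUBIC))
E
```

```text
time: 10.33
tool_pos: [0.479, -0.0712, -0.0242]
tool_rot: [0.0, 0.71, -0.704, -0.0]
contact_force: [0.1, -0.4, -0.4]
gripper_width: 0.456
t 10.33 tcp [ 0.479  -0.0712 -0.0242] xang -89.47 zax [-5.e-04  2.e-04 -1.e+00] w 0.456 F [ 0.1 -0.4 -0.4] q [-0.3  -0.04  2.09  0.    1.08  1.26]
tool shift [-0.0012  0.0019  0.0048]
rotvec [0.0005 0.0002 0.0022]
```

View pics/s9.png

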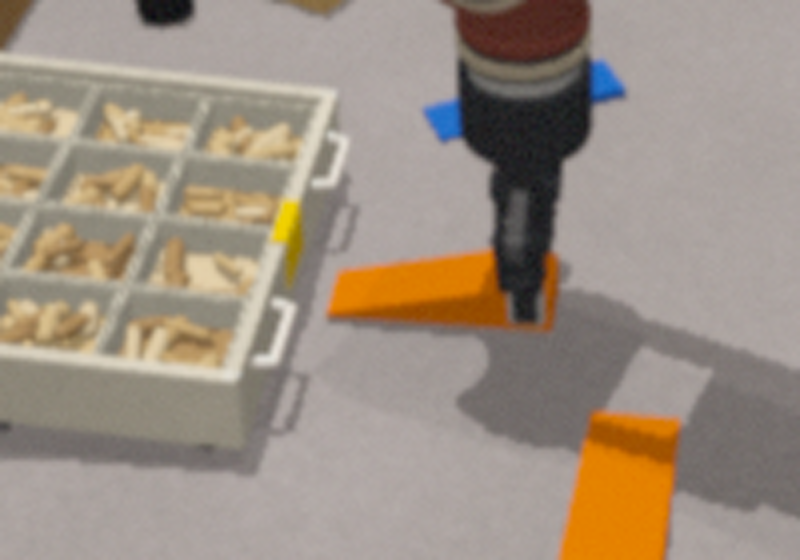

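```bash
python3 -m inch '-0.001 0 0.003 0 0 0 1;0 0 0.002 0 0 0 1;0 0 0 0 0 0 1;0 0 0 0 0 0 1'
python3 -m inch '0 -0.005 0 0 0 0 1;0 -0.005 0 0 0 0 1;0 -0.005 0 0 0 0 1;0 0 0 0 0 0 1'
```

```text
time: 10.72
tool_pos: [0.4792, -0.0706, -0.0291]
tool_rot: [-0.0, 0.71, -0.704, 0.0]
contact_force: [-0.0, -0.3, -1.1]
gripper_width: 0.456
time: 11.05
tool_pos: [0.4957, -0.0707, -0.0288]
tool_rot: [-0.0, 0.71, -0.704, 0.001]
contact_force: [-0.3, -0.3, -0.8]
gripper_width: 0.453
```

```bash
python3 -m inch '0 -0.006 0.001 0 0 0 1;0 -0.006 0 0 0 0 1;0 -0.006 0 0 0 0 1;0 -0.006 0 0 0 0 1;0 0 0 0 0 0 1'
python3 -m inch '0 -0.004 0 0 0 0 1;0 -0.004 0 0 0 0 1;0 -0.004 0 0 0 0 1;0 0 0 0 0 0 1'
python3 -m inch '0 -0.004 0 0 0 0 1;0 -0.004 0 0 0 0 1;0 0 0 0 0 0 1'
python3 -c "
from h import *
rel([.56,-.0705,-.03],-89.6)
im=grab_frame('side');cv2.imwrite('pics/s10.png',cv2.resize(im[130:270,150:350],None,fx=4,fy=4,interpolation=cv2.INTER_CUBIC))"
```

```text
time: 11.47
tool_pos: [0.5198, -0.0704, -0.0298]
tool_rot: [-0.001, 0.71, -0.704, 0.001]
contact_force: [1.7, 0.5, 3.8]
gripper_width: 0.457
time: 11.8
tool_pos: [0.5287, -0.0702, -0.0298]
tool_rot: [0.002, 0.71, -0.704, -0.002]
contact_force: [-9.6, 0.0, 12.1]
gripper_width: 0.453
time: 12.05
tool_pos: [0.5352, -0.0701, -0.0298]
tool_rot: [0.003, 0.71, -0.704, -0.003]
contact_force: [-15.0, 0.3, 15.5]
gripper_width: 0.457
t 12.05 tcp [ 0.5352 -0.0701 -0.0298] xang -89.48 zax [-8.5e-03  3.0e-04 -1.0e+00] w 0.457 F [-15.    0.3  15.5] q [-0.27  0.11  1.96 -0.    1.08  1.3 ]
tool shift [ 0.0007 -0.0248 -0.    ]
rotvec [0.0085 0.0003 0.0021]
```

View pics/s10.png

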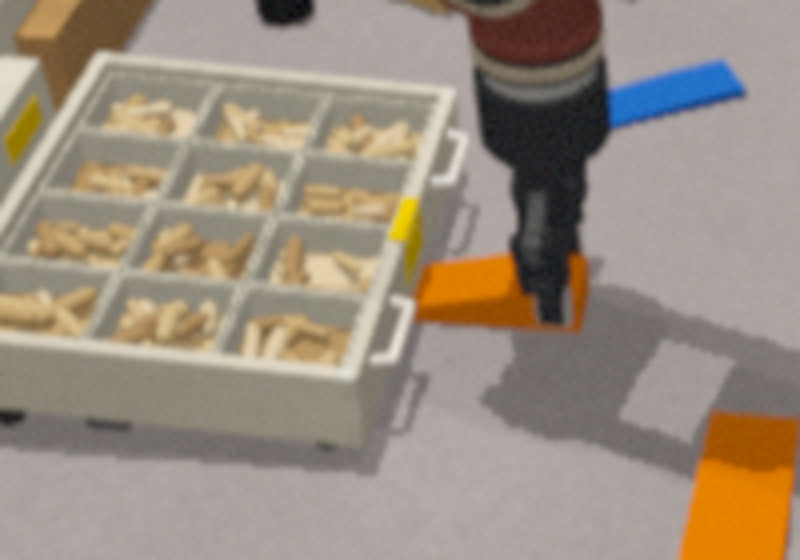

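```bash
python3 -m inch '0 0 -0.001 0 0 0 1;0 -0.004 0 0 0 0 1;0 -0.004 0 0 0 0 1;0 0 0 0 0 0 1'
python3 -m inch '0 -0.004 0 0 0 0 1;0 -0.004 0 0 0 0 1;0 0 0 0 0 0 1'
python3 -c "
from h import *
rel([.56,-.0705,-.03],-89.6)"
```

```text
time: 12.43
tool_pos: [0.5435, -0.0698, -0.0298]
tool_rot: [0.002, 0.71, -0.704, -0.003]
contact_force: [-10.4, -0.5, 8.0]
gripper_width: 0.457
time: 12.68
tool_pos: [0.5517, -0.0697, -0.0298]
tool_rot: [0.002, 0.71, -0.704, -0.002]
contact_force: [-10.0, -0.3, 7.2]
gripper_width: 0.451
t 12.68 tcp [ 0.5517 -0.0697 -0.0298] xang -89.5 zax [-6.4e-03  5.0e-04 -1.0e+00] w 0.451 F [-10.   -0.3   7.2] q [-0.26  0.14  1.92 -0.    1.09  1.3 ]
tool shift [ 0.0009 -0.0083  0.0002]
rotvec [0.0064 0.0006 0.0018]
```

```bash
python3 -m inch '0 -0.004 0 0 0 0 1;0 -0.003 0 0 0 0 1;0 0 0 0 0 0 1'
python3 -m inch '0 -0.003 0 0 0 0 1;0 0 0 0 0 0 1'
python3 -m inch '0 -0.002 0 0 0 0 1;0 0 0 0 0 0 1'
```

```text
time: 12.93
tool_pos: [0.5585, -0.0697, -0.0298]
tool_rot: [0.002, 0.71, -0.704, -0.003]
contact_force: [-10.2, 0.3, 7.9]
gripper_width: 0.457
time: 13.1
tool_pos: [0.5613, -0.0697, -0.0298]
tool_rot: [0.002, 0.71, -0.704, -0.003]
contact_force: [-11.0, -0.2, 7.7]
gripper_width: 0.452
time: 13.27
tool_pos: [0.563, -0.0696, -0.0298]
tool_rot: [0.003, 0.71, -0.704, -0.003]
contact_force: [-11.4, -0.3, 9.6]
gripper_width: 0.455
```

```bash
python3 -m inch '0 -0.002 0 0 0 0 1;0 0 0 0 0 0 1'
python3 -m inch '0 -0.002 0 0 0 0 1;0 0 0 0 0 0 1'
python3 -m inch '0 -0.002 0 0 0 0 1;0 0 0 0 0 0 1'
```

```text
time: 13.43
tool_pos: [0.565, -0.0696, -0.0298]
tool_rot: [0.003, 0.71, -0.704, -0.003]
contact_force: [-11.6, -0.1, 10.2]
gripper_width: 0.451
time: 13.6
tool_pos: [0.5666, -0.0696, -0.0298]
tool_rot: [0.003, 0.71, -0.704, -0.003]
contact_force: [-12.7, 0.4, 10.7]
gripper_width: 0.456
time: 13.77
tool_pos: [0.5665, -0.0696, -0.0298]
tool_rot: [0.005, 0.71, -0.704, -0.005]
contact_force: [-20.9, 0.1, 17.2]
gripper_width: 0.452
```

```bash
python3 -m inch '0 -0.0015 0 0 0 0 1;0 0 0 0 0 0 1;0 0 0 0 0 0 1'
python3 - <<'E'
from h import *
im=grab_frame('side');cv2.imwrite('pics/s11.png',cv2.resize(im[130:270,150:350],None,fx=4,fy=4,interpolation=cv2.INTER_CUBIC))
cv2.imwrite('pics/w11.png',grab_frame('wrist'))
E
```

```text
time: 14.02
tool_pos: [0.5665, -0.0696, -0.0299]
tool_rot: [0.006, 0.71, -0.704, -0.006]
contact_force: [-26.1, -0.9, 21.2]
gripper_width: 0.453
```

View pics/s11.png

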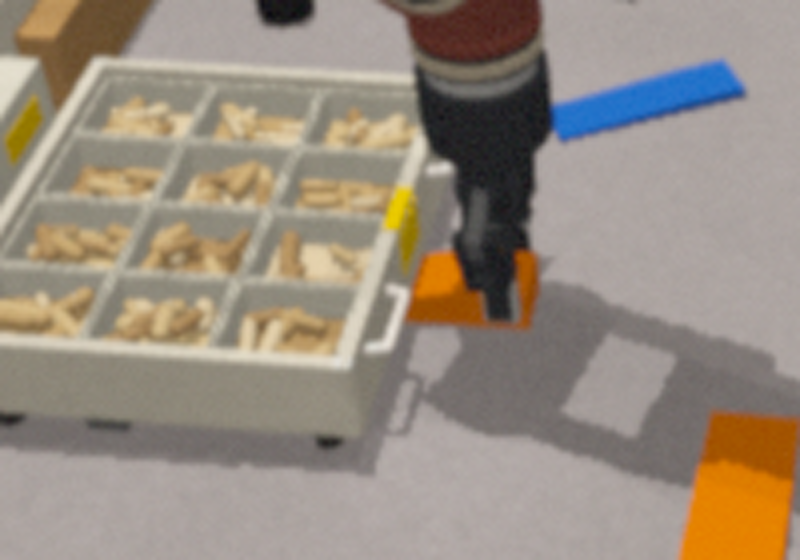

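View pics/w11.png

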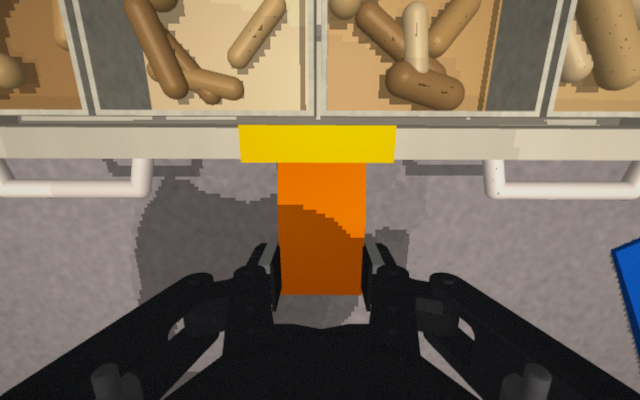

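```bash
python3 -m inch '0 0 -0.001 0 0 0 1;0 0 0 0 0 0 0.4;0 0 0 0 0 0 0.3;0 0 0 0 0 0 0.2;0 0 0 0 0 0 0.1;0 0 0 0 0 0 0;0 0 0 0 0 0 0;0 0 0 0 0 0 0;0 0 0 0 0 0 0;0 0 0 0 0 0 0'
python3 - <<'E'
from h import *
rel([.5665,-.07,.1],-89.5)
cv2.imwrite('pics/w12.png',grab_frame('wrist'))
E
```

```text
time: 14.95
tool_pos: [0.5737, -0.0697, -0.0283]
tool_rot: [-0.0, 0.71, -0.704, 0.0]
contact_force: [0.2, 0.3, 0.1]
gripper_width: 0.999
t 14.95 tcp [ 0.5737 -0.0697 -0.0283] xang -89.52 zax [ 1.e-04 -0.e+00 -1.e+00] w 0.999 F [0.2 0.3 0.1] q [-0.25  0.18  1.87  0.    1.09  1.31]
tool shift [ 0.0002  0.0072 -0.1283]
rotvec [-0.0001 -0.     -0.0003]
```

View pics/w12.png

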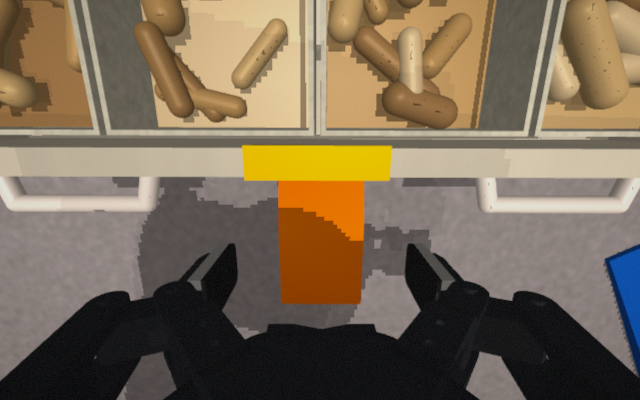

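```bash
python3 -m inch '0 0.005 -0.005 0 0 0 0;0 0.005 -0.01 0 0 0 0;0 0.005 -0.02 0 0 0 0;0 0.01 -0.03 0 0 0 0;0 0.015 -0.03 0 0 0 0;0 0.015 -0.03 0 0 0 0;0 0.02 -0.02 0 0 0 0;0 0.02 -0.01 0 0 0 0;0 0 0 0 0 0 0;0 0 0 0 0 0 0'
python3 - <<'E'
from h import *
rel([.4,-.07,.1],-89.5)
c=cam('wrist');im=grab_frame('wrist');cv2.imwrite('pics/w13.png',im);np.save('c13.npy',c,allow_pickle=True)
im=grab_frame('side');cv2.imwrite('pics/s13f.png',im);cv2.imwrite('pics/s13.png',cv2.resize(im[130:270,130:330],None,fx=4,fy=4,interpolation=cv2.INTER_CUBIC))
E
```

```text
time: 15.83
tool_pos: [0.4786, -0.0707, 0.1278]
tool_rot: [-0.001, 0.71, -0.704, 0.001]
contact_force: [0.9, -0.6, 0.1]
gripper_width: 1.001
t 15.83 tcp [ 0.4786 -0.0707  0.1278] xang -89.54 zax [ 2.8e-03 -7.0e-04 -1.0e+00] w 1.001 F [ 0.9 -0.6  0.1] q [-0.3  -0.25  2.    0.    1.38  1.26]
tool shift [-0.0013  0.0787  0.0276]
rotvec [-0.0028 -0.0008 -0.0008]
```

View pics/w13.png

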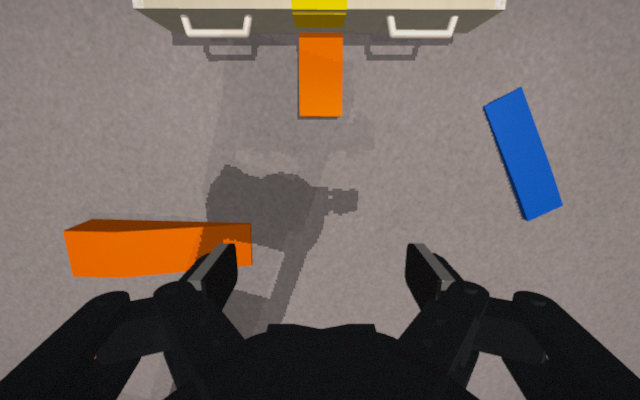

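View pics/s13.png

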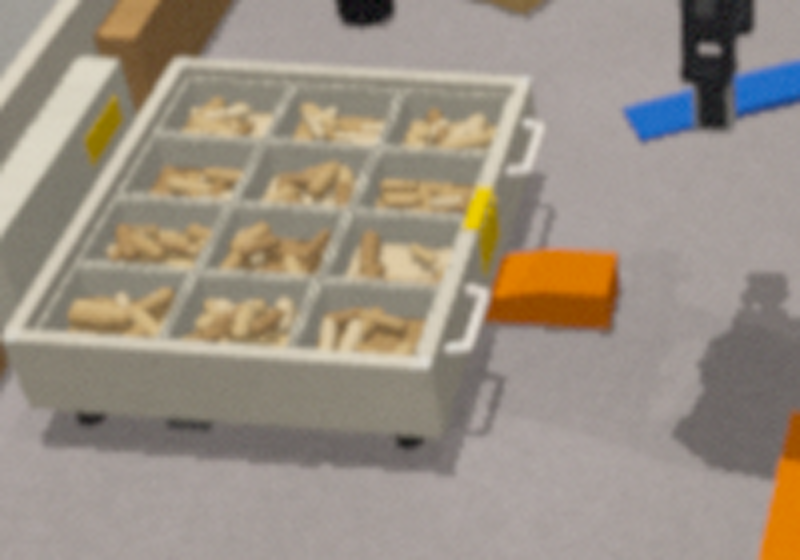

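```bash
python3 - <<'E'
from h import *
c=cam('wrist');cs=cam('side')
im=cv2.imread('pics/w13.png')
m=cv2.inRange(cv2.cvtColor(im,cv2.COLOR_BGR2HSV),(3,150,60),(18,255,255));m[:,:280]=0
k=max(cv2.findContours(m,0,cv2.CHAIN_APPROX_NONE)[0],key=cv2.contourArea);r=cv2.minAreaRect(k);b=cv2.boxPoints(r);b=b[np.argsort(b[:,1])];print(b)
T=onz(c,b[2:].mean(0),.029);E=onz(c,b[:2].mean(0),.02);print('tail end',T,'visible start at edge',E,'grip in front of edge mm',1000*(E[0]-T[0]-.02))
y=cv2.inRange(cv2.cvtColor(im,cv2.COLOR_BGR2HSV),(20,150,80),(36,255,255));P=np.argwhere(y>0)[:,::-1]
print('tag face cols',P[P[:,1]>15].min(0),P[P[:,1]>15].max(0))
L,Rr=[onz(c,u,.0) for u in((204,60),(414,60))]
s0=cv2.imread('pics/side0.png');s1=cv2.imread('pics/s13f.png')
def tag(s,z):
    h=cv2.inRange(cv2.cvtColor(s,cv2.COLOR_BGR2HSV),(22,150,120),(34,255,255));h[:165]=0;h[210:]=0;h[:,:235]=0;h[:,270:]=0
    P=np.argwhere(h>0)[:,::-1];return P.mean(0),P.min(0),P.max(0)
print(tag(s0,0),tag(s1,0))
print('side rows per mm at tag',proj(cs,[.622,-.07,.065]),proj(cs,[.6255,-.07,.075]))
for z in(.055,.06,.065):
    pass
# shim
for n in('top',):
    im=grab_frame('top');mm=mask(im,'b');mm[:,500:]=0
    k=max(cv2.findContours(mm,0,1)[0],key=cv2.contourArea);print('shim',cv2.minAreaRect(k)[0])
    cv2.imwrite('pics/t13.png',im)
a=cv2.resize(s0[135:255,135:275],None,fx=2.8,fy=2.8,interpolation=2);bb=cv2.resize(s1[135:255,135:275],None,fx=2.8,fy=2.8,interpolation=2)
cv2.imwrite('pics/cmp.png',np.hstack([a,bb]))
E
```

```text
[[299.  33.]
 [342.  33.]
 [342. 116.]
 [299. 116.]]
tail end [ 0.5518158  -0.06965177  0.029     ] visible start at edge [ 0.62457365 -0.06902338  0.02      ] grip in front of edge mm 52.757851376503254
tag face cols [293  16] [344  27]
(array([251.96385542, 187.75903614]), array([248, 180]), array([255, 199])) (array([250.44339623, 185.04716981]), array([246, 177]), array([254, 197]))
side rows per mm at tag [252.82907364 184.51713028] [250.90457246 181.20789854]
shim (432.1911926269531, 180.98529052734375)
```

View pics/cmp.png

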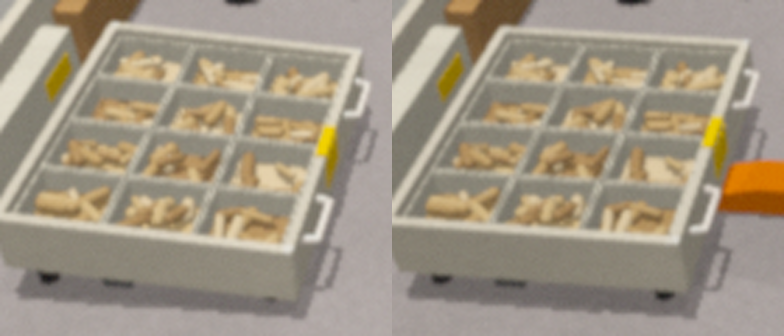

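```bash
python3 -c "
from h import *
s=state();print(s['time'],s['contact_force'],s['gripper_width']);job_done()"
```

```text
15.9833 [-0.47544719  0.257757    0.05928979] 0.9989406815634645
the job is handed in; nothing more can be done
```

I pushed the smallest of the three orange wedges (140 × 42 mm measured; the others are about 190 × 55) under the middle of the drawer, thin end first. It jammed at about 26 N, and I then let go and backed the arm clear. I handed the job in at 16 s; no verdict is reported.

**Last checks:**
- **Wedge position:** the grip point is about 53 mm in front of the edge, against about 55 mm expected at home. It is within about 1 mm of the tag's middle and looks square. It did not spring back on release.
- **Robot:** the gripper is open, nothing is held, and the contact force is about 0.
- **Blue shim:** it is at the same pixels as at the start (432, 181).

**What disagreed:**
- **Drawer height:** the tag's rise in the side view was only about 2.7 px, or roughly 8 mm, where 10 mm was expected. That puts the edge at about 18 mm, but the reading is good only to about 1.5 mm, so it does not by itself clear the 17.5 mm limit. The wedge depth and the sharp force rise at the jam point to about 20 mm, fully level.
- **Fingertip position:** in the pictures the fingertips sat about 35 mm higher than the reported TCP. My first grasp therefore closed above the wedge without moving it. I went about 35 mm lower, watching the force, and the second grasp held.

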